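# Set up the seasoning caddy

## Robot

A 7-joint arm with a two-finger parallel gripper is mounted at the origin on the work surface. World frame = base frame: x ahead of the robot, y to its left, z up, the work surface at z = 0. Lengths are in m, angles in rad, forces in N, time in s.
With the tool pointing down it reaches from about 0.35 to 0.9 m from the base axis. Payload 8.1 kg.
Tool frame: the origin (TCP) lies where the fingers leave the gripper's body, on its centre line; the fingertips stand 66 mm ahead of it and the grasp point (between the pads) lies 47 mm ahead of it; z points along the fingers, y is the line along which they close (so a half turn about z gives the same grasp; the last joint's range is limited). The gripper opens to 92 mm and grips with 3 to 60 N. Pads are 19 mm wide; open, the fingers measure 130 mm over their backs; the gripper's body (75 mm by 190 mm) begins 47 mm behind the grasp point.
Start: joints at [-1.431, 0.434, 0.025, 1.573, -0.012, 1.134, -0.075], TCP at [0.15, 0.607, 0.292] pointing down, gripper open.
Joint ranges: [-2.62, 2.62], [-0.44, 2.09], [-1.27, 1.32], [0.08, 2.57], [-1.32, 4.46], [0.12, 2], [-2.74, 2.74]. Speed limits (rad/s): [2.22, 2.22, 3.01, 3.01, 3.14, 3.14, 3.14].

## Interface

Orientations are given as a rotation vector (axis times angle).
In Python, from cell import arm gives the robot as it stands.
- The arm moves only by the tool send_rows, never from a script. Its argument "motion" is text: rows parted by semicolons, each of 7 numbers parted by spaces: the closure, from 0 (fully open) to 1 (shut), then the shift along the world's x, y, z in m, then the turn, a rotation vector about the world's x, y, z in degrees. A call has 1 to 5 rows; each row shifts and turns the commanded pose from where the row before left it; what a row does not reach is not made up. A row lasts 1/8 s, in which the tool goes at most 62.5 mm and 10.7 degrees, less where a joint would pass 70% of its speed; a pose out of reach is approached as far as the arm can. A call is refused whole if a number of a shift passes 0.0625 or a number of a turn 10.7, either way. A call with a gripper value outside its range is refused whole. The fingers move at their own pace and stop on an object; "force" is the grip in N (left out, the last holds). Time passes only in rows, so rows that do not move let the fingers close. It gives the time, the measured TCP pose, the force, the opening and the grip force at its end, in the units of the state.
- arm.observe(): the state, without advancing time (a new reading comes with each control period).
- arm.get_image(name): name is "scene" or "top"; returns (picture, depth): 400x640x3 uint8, blue, green, red; 400x640 float32, m along the optical axis (not along the pixel's ray), 0 where there is no reading.
- arm.camera_model(name): a dict with "fx", "fy", "cx", "cy" (pixels), "D" ([k1, k2, p1, p2, k3] as OpenCV has them; the pictures are not rectified), "view" (4x4, takes a point from world to camera coordinates). Camera axes: x right, y down, z forward; pixel columns grow to the right and rows downward; lengths in m; the calibration is good to about 2 mm. A picture is of the moment at which its call begins. camera_model takes no time and is no camera call.
- arm.sign_off(): hands the job in; it is judged then, once.
The state is a dict: "clock": time; "joints": joint angles; "dq": joint speeds; "joint_efforts": joint torques, N m; "position": TCP position; "ee_rot": TCP orientation; "force": force on the tool from outside, world axes, zero at the start; "ft_torque": the same for the moment, N m; "width": opening from 0.0 (shut) to 1.0 (fully open); "gripper_force": force on a finger pad.
Only numpy, scipy, OpenCV 4.12 (cv2) and the standard library are available. Lean on these libraries where they do the work, as an engineer would, in place of code of your own. Each camera call takes 0.05 s, during which the arm holds its last target. There are 200 camera calls.

## Task

Get the pizza counter's seasoning caddy ready for service: stand the three round shakers with domed, holed lids and the flat-sided spice tin in the caddy's four wells, each upright and right down in the well made for its size and shape. They are full, so keep them upright and set them down rather than drop them. Leave the flat-lidded canister with the knob and the open cup standing where they are.

Things in the scene. Friction and masses are not known exactly. Their poses are not given: they have to be found in the camera images.
- shaker_large: The largest of the three round seasoning shakers: upright plain steel cylinder 66 mm in diameter, 105 mm tall, closed by a domed steel lid with pouring holes (dark dots). The straight side runs from the bottom to 91 mm up. Origin at the centre of the underside, z up. About 0.2 to 0.45 kg.
- shaker_medium: The middle-sized round shaker, same make, domed lid with holes: 50 mm in diameter, 90 mm tall, straight side up to 79 mm. Origin at the centre of the underside, z up. About 0.13 to 0.27 kg.
- shaker_small: The smallest round shaker, same make, domed lid with holes: 33 mm in diameter, 72 mm tall, straight side up to 65 mm. Origin at the centre of the underside, z up. About 0.06 to 0.13 kg.
- spice_tin: Flat-sided upright steel spice tin: 62 mm (its x) by 38 mm (its y), body 85 mm tall, with a round pierced cap 28 mm across and 10 mm high on top (95 mm in all). Origin at the centre of the underside, z up. About 0.12 to 0.24 kg.
- canister: Look-alike that stays where it is: plain steel canister, 66 mm in diameter, with a flat closed lid at 88 mm and a 22 mm round knob on top (105 mm in all), no holes. Loose. Origin at the centre of the underside.
- cup: Look-alike that stays where it is: empty open steel cup, 50 mm in diameter, 70 mm tall, no lid. Loose. Origin at the centre of the underside.
- well_large: Insert with the largest round well (82 mm in diameter), for the large shaker. White plastic insert 100 x 100 x 36 mm, fixed; origin at the centre of its underside, z up; well centred, 30 mm deep, 3 mm chamfered rim: its floor is 6 mm, its rim 36 mm above the origin. The 4 inserts sit two by two, 102 mm apart, in any order, in one low square caddy, turned with it.
- well_medium: Insert with the middle-sized round well (65 mm in diameter), for the medium shaker. White plastic insert 100 x 100 x 36 mm, fixed; origin at the centre of its underside, z up; well centred, 30 mm deep, 3 mm chamfered rim: its floor is 6 mm, its rim 36 mm above the origin. Insert tops are 39 mm above the counter.
- well_small: Insert with the smallest round well (48 mm in diameter), for the small shaker. White plastic insert 100 x 100 x 36 mm, fixed; origin at the centre of its underside, z up; well centred, 30 mm deep, 3 mm chamfered rim: its floor is 6 mm, its rim 36 mm above the origin. The caddy is a 212 mm square steel tray, sides 28 mm high; it does not move.
- well_tin: Insert with the oblong well, 78 mm along its x by 54 mm along its y, for the spice tin. White plastic insert 100 x 100 x 36 mm, fixed; origin at the centre of its underside, z up; well centred, 30 mm deep, 3 mm chamfered rim: its floor is 6 mm, its rim 36 mm above the origin. The caddy has a low carrying loop, 30 mm out, at the middle of two facing sides.
Not all that is in view belongs to the job. What is shaped like the spice_tin but blue is not meant.

How it is judged:
At the end, for the whole second after the job is handed in: Large, medium and small shaker and spice tin each stand in their own well: within 13 mm of the well's centre (anywhere in the well), bottom within 4 mm of the well's floor, within 0.1 rad of upright, at rest; canister and cup upright within 20 mm of where they began (horizontal distance between shaker_large and well_large below 0.013 m and z of shaker_large in the frame of well_large between 0.002 and 0.01 m and angle between each of shaker_large, shaker_medium, shaker_small, spice_tin, canister, cup's own z axis and vertical below 0.1 rad and linear speed of each of shaker_large, shaker_medium, shaker_small, spice_tin below 0.02 m/s and angular speed of each of shaker_large, shaker_medium, shaker_small, spice_tin below 0.2 rad/s and horizontal distance between shaker_medium and well_medium below 0.013 m and z of shaker_medium in the frame of well_medium between 0.002 and 0.01 m and horizontal distance between shaker_small and well_small below 0.013 m and z of shaker_small in the frame of well_small between 0.002 and 0.01 m and horizontal distance between spice_tin and well_tin below 0.013 m and z of spice_tin in the frame of well_tin between 0.002 and 0.01 m and distance of each of canister, cup from where it was at the start of the episode below 0.02 m); the robot touches nothing.
It fails at once if a shaker or the spice tin is tipped by more than about 35 degrees (it would spill) (angle between any of shaker_large, shaker_medium, shaker_small, spice_tin's own z axis and vertical above 0.6 rad).
It fails at once if a shaker or the spice tin is dropped or flung (over 0.6 m/s while out of the gripper) ((linear speed of shaker_large above 0.6 m/s and contact force between the fingers and shaker_large below 0.05 N) or (linear speed of shaker_medium above 0.6 m/s and contact force between the fingers and shaker_medium below 0.05 N) or (linear speed of shaker_small above 0.6 m/s and contact force between the fingers and shaker_small below 0.05 N) or (linear speed of spice_tin above 0.6 m/s and contact force between the fingers and spice_tin below 0.05 N)).
It fails at once if the canister or the open cup is moved by more than 20 mm (distance of any of canister, cup from where it was at the start of the episode above 0.02 m).
It also fails if it takes over 104 s, if anything falls off the work surface, if the arm or the gripper's body presses on something with over 40 N, if the wrist force passes 120 N, or if a joint passes its speed limit or range.

## Working session

There is one attempt and no reset: what is moved stays moved. The work goes in short steps, Python scripts to look and compute and a tool call to move; the robot and the scene stay as the last step left them, time stands still between calls to the robot, and variables do not carry over. Pictures are saved under pics/ and viewed, at most 14 in all, crops included, and the job is handed in when it is done.

Besides the shell and the picture viewer there is one more tool, called after "Emit:" as name(argument=value, ...), one argument or row to a line, values as JSON. send_rows: Moves the arm, as the interface text tells. Its arguments: {"type":"object","properties":{"motion":{"type":"string"},"force":{"type":"number"}},"required":["motion"]}

```bash
mkdir -p pics
cat > h.py <<'E'
import numpy as np,cv2
from cell import arm
def grab(tag):
    for n in("scene","top"):
        p,d=arm.get_image(n); cv2.imwrite(f"pics/{tag}_{n}.png",p); np.save(f"pics/{tag}_{n}.npy",d)
def cam(n):
    m=arm.camera_model(n); K=np.array([[m["fx"],0,m["cx"]],[0,m["fy"],m["cy"]],[0,0,1]]); return K,np.array(m["D"],float),np.array(m["view"])
def plane(n,uv,z):
    K,D,V=cam(n); uv=np.array(uv,float).reshape(-1,1,2)
    r=cv2.undistortPoints(uv,K,D).reshape(-1,2); r=np.c_[r,np.ones(len(r))]@V[:3,:3]
    c=-V[:3,:3].T@V[:3,3]; return c+r*((z-c[2])/r[:,2])[:,None]
def cloud(n,d):
    K,D,V=cam(n); h,w=d.shape; u,v=np.meshgrid(np.arange(w),np.arange(h))
    r=cv2.undistortPoints(np.stack([u,v],-1).reshape(-1,1,2).astype(float),K,D).reshape(h,w,2)
    P=np.dstack([r*d[...,None],d]); return (P-V[:3,3])@V[:3,:3]
E
python3 - <<'E'
from h import *
grab("a"); print({k:np.round(v,3) for k,v in arm.observe().items()})
for n in("scene","top"):
    K,D,V=cam(n); print(n,K[0,0],-V[:3,:3].T@V[:3,3],V[2,:3],D)
E
```

```text
{'clock': np.float64(0.1), 'joints': array([-1.431,  0.435,  0.025,  1.574, -0.012,  1.134, -0.075]), 'dq': array([ 0.   , -0.001, -0.002, -0.003, -0.   , -0.002,  0.001]), 'joint_efforts': array([ 3.0000e-03, -6.6912e+01,  9.8800e-01, -3.1515e+01, -6.1000e-02,
        3.7000e-02,  0.0000e+00]), 'position': array([0.15 , 0.606, 0.292]), 'ee_rot': array([-3.810e-01, -3.118e+00,  2.000e-03]), 'force': array([-0.798, -0.541, -0.136]), 'ft_torque': array([-0.006,  0.013,  0.052]), 'gripper_force': np.float64(0.0), 'width': np.float64(0.995)}
scene 506.22285616185457 [ 1.56192867 -0.39944015  0.84607285] [-0.7670546   0.28899776 -0.57280671] [-0.06809092  0.          0.          0.          0.        ]
top 434.99579900655016 [ 0.3144728  -0.00402858  1.10172386] [ 0.14247432  0.0061592  -0.98977934] [-0.01325175  0.          0.          0.          0.        ]
```

View pics/a_top.png

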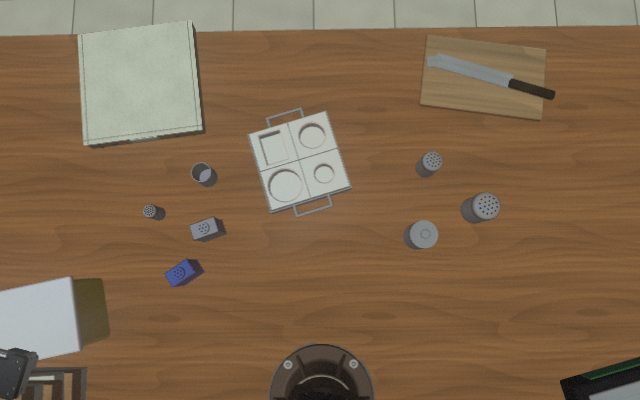

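View pics/a_scene.png

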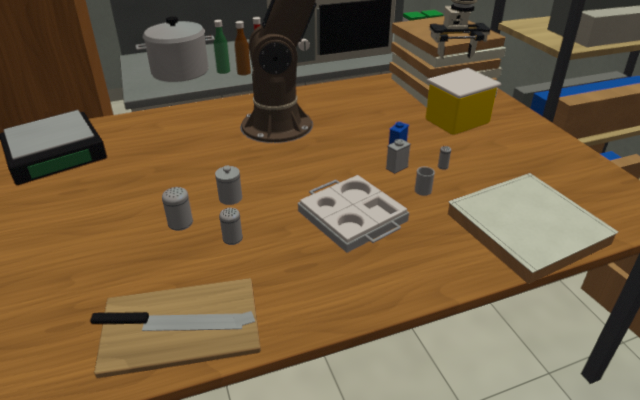

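The top view shows the caddy at (300,162). Its wells are tin (273,148), medium (312,136), large (285,186) and small (324,173). The objects are the large shaker (486,206), medium shaker (432,161), small shaker (150,211), tin (205,228), blue decoy (183,272), canister (423,234) and cup (202,172). The scene view agrees.

```bash
cat > meas.py <<'E'
from h import *
import sys
tag=sys.argv[1]
def objs(n,roi):
    d=np.load(f"pics/{tag}_{n}.npy"); P=cloud(n,d); m=((P[...,2]>.05)&(P[...,2]<.14)&(d>0)).astype(np.uint8)
    k,L,S,C=cv2.connectedComponentsWithStats(m)
    for i in range(1,k):
        if S[i,4]<40: continue
        q=P[L==i]
        if q[:,0].min()<.2 or abs(q[:,1]).max()>.6 or q[:,0].max()>.85: continue
        ht=np.percentile(q[:,2],97); t=q[q[:,2]>ht-(.03)]
        (cx,cy),r=cv2.minEnclosingCircle(t[:,:2].astype(np.float32))
        rc=cv2.minAreaRect(t[:,:2].astype(np.float32))
        print(n,C[i].round(0),S[i,4],"ht %.3f"%ht,"circ",np.round([cx,cy,r],4),"rect",np.round(rc[0],4),np.round(rc[1],4),round(rc[2],1))
for n in("top","scene"): objs(n,None)
E
python3 meas.py a
python3 - <<'E'
from h import *
p=cv2.imread("pics/a_top.png"); d=np.load("pics/a_top.npy"); P=cloud("top",d)
# caddy: white top at 39mm
hs=cv2.cvtColor(p,cv2.COLOR_BGR2HSV)
x,y,z=P[...,0],P[...,1],P[...,2]
roi=np.zeros(z.shape,bool); roi[95:225,235:365]=True
print("z hist",np.histogram(z[roi],bins=np.arange(-.006,.06,.006)))
m=(roi&(z>.033)&(z<.046)).astype(np.uint8)
cs,hi=cv2.findContours(m,cv2.RETR_CCOMP,cv2.CHAIN_APPROX_NONE)
for c,h in zip(cs,hi[0]):
    a=cv2.contourArea(c)
    if a<100: continue
    q=plane("top",c.reshape(-1,2),.039)[:,:2].astype(np.float32)
    print("outer" if h[3]<0 else "hole",a,"rect",[np.round(v,4) for v in cv2.minAreaRect(q)],"ell",[np.round(v,4) for v in cv2.fitEllipse(q)])
q=p[85:235,225:375]; cv2.imwrite("pics/caddy.png",cv2.resize(np.hstack([q,cv2.cvtColor(m[85:235,225:375]*255,cv2.COLOR_GRAY2BGR)]),None,fx=2.6,fy=2.6))
E
```

```text
top [430. 162.] 405 ht 0.091 circ [ 0.5569 -0.2744  0.0256] rect [ 0.5561 -0.2745] [0.0491 0.0483] 86.5
top [201. 172.] 166 ht 0.072 circ [0.5404 0.2831 0.0254] rect [0.5407 0.2833] [0.0492 0.0489] 74.1
top [483. 206.] 778 ht 0.106 circ [ 0.4448 -0.392   0.0334] rect [ 0.4445 -0.3921] [0.0655 0.0638] 87.9
top [151. 211.] 178 ht 0.075 circ [0.4486 0.4063 0.0175] rect [0.4489 0.4058] [0.0336 0.0317] 38.3
top [205. 228.] 526 ht 0.097 circ [0.4025 0.269  0.0363] rect [0.4026 0.2694] [0.0393 0.0645] 19.4
top [422. 234.] 716 ht 0.105 circ [ 0.3814 -0.2434  0.0337] rect [ 0.381  -0.2431] [0.0654 0.0651] 54.2
top [181. 273.] 556 ht 0.097 circ [0.2986 0.324  0.0372] rect [0.2988 0.3243] [0.0394 0.0653] 34.2
scene [398. 141.] 616 ht 0.098 circ [0.3642 0.3016 0.0884] rect [0.3615 0.2969] [0.0633 0.1757] 60.2
scene [445. 151.] 105 ht 0.075 circ [0.454  0.4053 0.0187] rect [0.455 0.403] [0.0329 0.0309] 33.7
scene [228. 178.] 537 ht 0.106 circ [ 0.3858 -0.2441  0.0372] rect [ 0.3858 -0.2438] [0.0661 0.0685] 82.0
scene [424. 174.] 223 ht 0.073 circ [0.5445 0.2852 0.0283] rect [0.5439 0.284 ] [0.049
[... 536 characters left out ...]
.2364, 0.2375]), np.float64(127.3983)]
hole 859.5 rect [array([0.5112, 0.081 ]), array([0.082 , 0.0829]), np.float64(44.6798)] ell [array([0.5109, 0.0808]), array([0.0828, 0.0832]), np.float64(44.2473)]
hole 304.5 rect [array([ 0.5399, -0.0164]), array([0.05  , 0.0481]), np.float64(43.6379)] ell [array([ 0.5399, -0.0163]), array([0.0493, 0.0502]), np.float64(118.142)]
hole 684.5 rect [array([0.6086, 0.1099]), array([0.0838, 0.0584]), np.float64(16.8191)] ell [array([0.6081, 0.1097]), array([0.0649, 0.0954]), np.float64(106.7837)]
hole 517.5 rect [array([0.6371, 0.0125]), array([0.0673, 0.0652]), np.float64(43.0378)] ell [array([0.6371, 0.0125]), array([0.0658, 0.0663]), np.float64(152.7227)]
```

View pics/caddy.png

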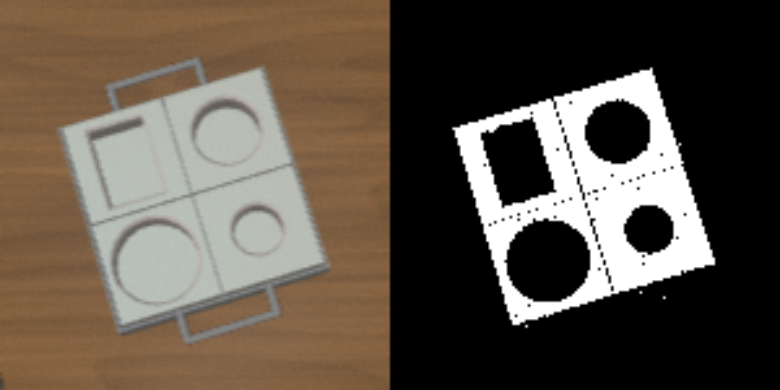

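The mask on the right isolates all four wells. Centres: large (0.511,0.081), small (0.540,-0.016), tin (0.608,0.110) with its long axis at 16.8°, medium (0.637,0.0125). I'll start with the small shaker.

Emit:
send_rows(
  motion="0 0.0374 -0.025 0 0 0 -7.1;0 0.0374 -0.025 0 0 0 -7.1;0 0.0374 -0.025 0 0 0 -7.1;0 0.0374 -0.025 0 0 0 -7.1;0 0.0374 -0.025 0 0 0 -7.1",
  force=25,
)

```text
clock: 0.72
position: [0.3383, 0.4806, 0.292]
ee_rot: [-1.319, -2.851, 0.001]
force: [0.7, 0.7, -0.1]
width: 0.999
gripper_force: 0.0
```

Emit:
send_rows(
  motion="0 0.0374 -0.025 0 0 0 -7.1;0 0.0374 -0.025 0 0 0 -7.1;0 0.0374 -0.025 0 0 0 -7.1;0 0 0 -0.04 0 0 0;0 0 0 -0.03 0 0 0",
)

```text
clock: 1.35
position: [0.4497, 0.4058, 0.2207]
ee_rot: [-1.82, -2.561, 0.002]
force: [-0.0, -0.2, 0.0]
width: 1.0
gripper_force: 0.0
```

Emit:
send_rows(
  motion="0 0 0 0 0 0 0;0 0 0 0 0 0 0",
)

```text
clock: 1.6
position: [0.4498, 0.407, 0.2232]
ee_rot: [1.818, 2.562, 0.002]
force: [0.9, 0.3, 0.5]
width: 0.999
gripper_force: 0.0
```

Emit:
send_rows(
  motion="0 0 -0.001 -0.04 0 0 0;0 0 0 -0.04 0 0 0;0 0 0 -0.02 0 0 0;0 0 0 -0.018 0 0 0;0 0 0 0 0 0 0",
)

```text
clock: 2.22
position: [0.4494, 0.4057, 0.104]
ee_rot: [-1.818, -2.562, 0.001]
force: [-0.6, -0.4, -0.6]
width: 0.998
gripper_force: 0.0
```

Emit:
send_rows(
  motion="0.3 0 0 0 0 0 0;1 0 0 0 0 0 0;1 0 0 0 0 0 0;1 0 0 0 0 0 0;1 0 0 0 0 0 0",
)

```text
clock: 2.85
position: [0.4495, 0.4057, 0.1043]
ee_rot: [1.818, 2.562, 0.0]
force: [-0.3, -0.9, 0.0]
width: 0.509
gripper_force: 0.0
```

Emit:
send_rows(
  motion="1 0 0 0 0 0 0;1 0 0 0 0 0 0;1 0 0 0 0 0 0;1 0 0 0 0 0 0",
)

```text
clock: 3.35
position: [0.4495, 0.4057, 0.1042]
ee_rot: [1.818, 2.562, -0.0]
force: [0.3, 0.6, -0.3]
width: 0.349
gripper_force: 25.0
```

Emit:
send_rows(
  motion="1 0 0 0.02 0 0 0;1 0 0 0.03 0 0 0;1 0 0 0.03 0 0 0;1 0 0 0.03 0 0 0;1 0 0 0 0 0 0",
)

```text
clock: 3.98
position: [0.4504, 0.4064, 0.2164]
ee_rot: [1.818, 2.562, 0.007]
force: [-0.6, 0.3, -1.9]
width: 0.353
gripper_force: 25.0
```

Emit:
send_rows(
  motion="1 0.0101 -0.0469 0 0 0 0;1 0.0101 -0.0469 0 0 0 0;1 0.0101 -0.0469 0 0 0 0;1 0.0101 -0.0469 0 0 0 0;1 0.0101 -0.0469 0 0 0 0",
)

```text
clock: 4.6
position: [0.4996, 0.1695, 0.2132]
ee_rot: [-1.817, -2.562, 0.002]
force: [0.9, 0.6, -1.4]
width: 0.357
gripper_force: 25.0
```

Emit:
send_rows(
  motion="1 0.0101 -0.0469 0 0 0 0;1 0.0101 -0.0469 0 0 0 0;1 0.0101 -0.0469 0 0 0 0;1 0.0101 -0.0469 0 0 0 0;1 0 0 0 0 0 0",
)

```text
clock: 5.22
position: [0.5401, -0.0212, 0.2134]
ee_rot: [1.826, 2.555, -0.004]
force: [-0.3, 0.5, -0.6]
width: 0.353
gripper_force: 25.0
```

Emit:
send_rows(
  motion="1 0 0 0 0 0 0",
)

```text
clock: 5.35
position: [0.5398, -0.0161, 0.2133]
ee_rot: [-1.818, -2.561, 0.001]
force: [1.0, -0.2, -0.6]
width: 0.351
gripper_force: 25.0
```

Emit:
send_rows(
  motion="1 0 0 -0.03 0 0 0;1 0 0 -0.03 0 0 0;1 0 0 -0.02 0 0 0;1 0 0 -0.01 0 0 0;1 0 0 0 0 0 0",
)

```text
clock: 5.98
position: [0.54, -0.0155, 0.1237]
ee_rot: [-1.816, -2.562, 0.001]
force: [0.4, -0.1, -1.5]
width: 0.356
gripper_force: 25.0
```

Emit:
send_rows(
  motion="1 0 0 -0.004 0 0 0;1 0 0 -0.004 0 0 0;1 0 0 0 0 0 0",
)

```text
clock: 6.35
position: [0.5403, -0.0164, 0.1162]
ee_rot: [-1.818, -2.562, -0.0]
force: [-0.1, -0.0, -0.6]
width: 0.353
gripper_force: 25.0
```

Emit:
send_rows(
  motion="1 0 0 -0.0015 0 0 0;1 0 0 -0.0015 0 0 0;1 0 0 0 0 0 0",
)

```text
clock: 6.72
position: [0.5404, -0.0164, 0.1132]
ee_rot: [1.818, 2.562, 0.0]
force: [-0.9, 0.7, -0.7]
width: 0.351
gripper_force: 25.0
```

Emit:
send_rows(
  motion="1 0 0 -0.001 0 0 0;1 0 0 0 0 0 0",
)

```text
clock: 6.98
position: [0.5405, -0.0165, 0.1131]
ee_rot: [1.818, 2.562, 0.001]
force: [-3.8, -0.1, 11.0]
width: 0.358
gripper_force: 25.0
```

Emit:
send_rows(
  motion="1 0 0 -0.001 0 0 0;1 0 0 0 0 0 0",
)

```text
clock: 7.22
position: [0.5407, -0.0165, 0.1129]
ee_rot: [1.818, 2.562, 0.002]
force: [-5.8, 0.4, 21.9]
width: 0.351
gripper_force: 25.0
```

Emit:
send_rows(
  motion="0.95 0 0 0.0015 0 0 0;0.5 0 0 0 0 0 0;0.4 0 0 0 0 0 0;0.4 0 0 0 0 0 0;0.4 0 0 0 0 0 0",
)

```text
clock: 7.85
position: [0.5404, -0.0164, 0.1126]
ee_rot: [-1.818, -2.562, 0.0]
force: [0.4, -0.2, 0.5]
width: 0.596
gripper_force: 0.0
```

Emit:
send_rows(
  motion="0.4 0 0 0.02 0 0 0;0.3 0 0 0.04 0 0 0;0 0 0 0.04 0 0 0;0 0 0 0 0 0 0",
)

```text
clock: 8.35
position: [0.542, -0.0166, 0.2155]
ee_rot: [1.816, 2.559, 0.006]
force: [-0.2, -0.1, -0.4]
width: 0.868
gripper_force: 0.0
```

Emit:
send_rows(
  motion="0 -0.0173 0.0357 0 0 0 0;0 -0.0173 0.0357 0 0 0 0;0 -0.0173 0.0357 0 0 0 0;0 -0.0173 0.0357 0 0 0 0;0 -0.0173 0.0357 0 0 0 0",
)

```text
clock: 8.98
position: [0.4528, 0.1631, 0.2119]
ee_rot: [-1.818, -2.562, 0.001]
force: [0.6, -0.1, 0.5]
width: 0.999
gripper_force: 0.0
```

Emit:
send_rows(
  motion="0 -0.0173 0.0357 0 0 0 0;0 -0.0173 0.0357 0 0 0 0;0 -0.0173 0.0357 0 0 0 0;0 0 0 0 0 0 0;0 0 0 0 0 0 0",
)

```text
clock: 9.6
position: [0.4019, 0.2685, 0.2122]
ee_rot: [1.818, 2.562, -0.002]
force: [1.2, 0.5, -0.2]
width: 1.004
gripper_force: 0.0
```

```bash
python3 - <<'E'
from h import *
grab("b")
E
python3 meas.py b
```

```text
top [431. 162.] 404 ht 0.091 circ [ 0.5567 -0.2739  0.0256] rect [ 0.5561 -0.2743] [0.0491 0.0483] 88.7
top [201. 172.] 164 ht 0.072 circ [0.5409 0.2829 0.0259] rect [0.5406 0.2831] [0.0493 0.0489] 82.8
top [324. 171.] 168 ht 0.083 circ [ 0.5382 -0.0154  0.0171] rect [ 0.5382 -0.0156] [0.0317 0.0327] 17.0
top [483. 206.] 775 ht 0.106 circ [ 0.4452 -0.3921  0.0337] rect [ 0.4447 -0.3922] [0.0652 0.0641] 87.0
top [212. 226.] 282 ht 0.096 circ [0.4072 0.2548 0.025 ] rect [0.4078 0.255 ] [0.0397 0.033 ] 18.5
top [422. 234.] 716 ht 0.106 circ [ 0.3809 -0.2434  0.0337] rect [ 0.3807 -0.2431] [0.0662 0.065 ] 56.3
top [183. 275.] 241 ht 0.097 circ [0.2936 0.315  0.029 ] rect [0.3014 0.3198] [0.0384 0.0552] 33.2
top [ 77. 291.] 105 ht 0.139 circ [0.2522 0.5398 0.0387] rect [0.2541 0.5347] [0.0773 0.0119] 20.1
scene [398. 141.] 615 ht 0.098 circ [0.365  0.3023 0.0899] rect [0.3618 0.2967] [0.0634 0.1768] 60.3
scene [228. 178.] 539 ht 0.105 circ [ 0.3851 -0.2455  0.0375] rect [ 0.3867 -0.2443] [0.0666 0.0669] 71.4
scene [425. 174.] 233 ht 0.074 circ [0.5444 0.2844 0.0289] rect [0.5435 0.2834] [0.0502 0.055 ] 76.4
scene [175. 201.] 659 ht 0.106 circ [ 0.4537 -0.3923  0.0334] rect [ 0.4525 -0.392 ] [0.0596 0.0639] 48.4
scene [326. 194.] 170 ht 0.083 circ [ 0.5439 -0.0143  0.0176] rect [ 0.5465 -0.014 ] [0.0315 0.0299] 85.4
scene [230. 219.] 410 ht 0.092 circ [ 0.5635 -0.2752  0.0257] rect [ 0.5645 -0.2759] [0.0494 0.046 ] 77.7
```

Small shaker is seated: its top reads 83 mm, at its well's centre. Next is the tin.

Emit:
send_rows(
  motion="0 0.0005 0.0005 -0.04 0 0 0;0 0 0 -0.03 0 0 0;0 0 0 -0.02 0 0 0;0 0 0 -0.01 0 0 0;0.3 0 0 0 0 0 0",
)

```text
clock: 10.32
position: [0.4027, 0.269, 0.1125]
ee_rot: [1.819, 2.561, -0.001]
force: [-0.1, 0.5, 0.4]
width: 0.936
gripper_force: 0.0
```

Emit:
send_rows(
  motion="0.45 0 0 0 0 0 0;1 0 0 0 0 0 0;1 0 0 0 0 0 0;1 0 0 0 0 0 0;1 0 0 0 0 0 0",
)

```text
clock: 10.95
position: [0.4026, 0.2698, 0.1129]
ee_rot: [1.818, 2.562, 0.001]
force: [-0.2, -0.0, 1.1]
width: 0.408
gripper_force: 25.0
```

Emit:
send_rows(
  motion="1 0 0 0 0 0 0;1 0 0 0 0 0 0;1 0 0 0 0 0 0",
)

```text
clock: 11.32
position: [0.4026, 0.2697, 0.1128]
ee_rot: [1.818, 2.562, 0.0]
force: [-0.4, -0.5, 3.1]
width: 0.414
gripper_force: 25.0
```

Emit:
send_rows(
  motion="1 0 0 0.02 0 0 0;1 0 0 0.03 0 0 0;1 0 0 0.03 0 0 0;1 0 0 0.03 0 0 0;1 0 0 0 0 0 0",
)

```text
clock: 11.95
position: [0.4032, 0.2702, 0.2243]
ee_rot: [1.818, 2.562, 0.005]
force: [-0.1, 0.1, -2.0]
width: 0.409
gripper_force: 25.0
```

Emit:
send_rows(
  motion="1 0.0206 -0.016 0 0 0 -9.24;1 0.0206 -0.016 0 0 0 -9.24;1 0.0206 -0.016 0 0 0 -9.24;1 0.0206 -0.016 0 0 0 -9.24;1 0.0206 -0.016 0 0 0 -9.24",
)

```text
clock: 12.58
position: [0.5054, 0.1889, 0.2213]
ee_rot: [2.682, 1.636, -0.003]
force: [-0.3, 0.4, -1.1]
width: 0.411
gripper_force: 25.0
```

Emit:
send_rows(
  motion="1 0.0206 -0.016 0 0 0 -9.24;1 0.0206 -0.016 0 0 0 -9.24;1 0.0206 -0.016 0 0 0 -9.24;1 0.0206 -0.016 0 0 0 -9.24;1 0.0206 -0.016 0 0 0 -9.24",
)

```text
clock: 13.2
position: [0.6085, 0.1091, 0.2211]
ee_rot: [3.108, 0.453, -0.003]
force: [1.1, 0.1, -0.7]
width: 0.414
gripper_force: 25.0
```

Emit:
send_rows(
  motion="1 0 0 0 0 0 0;1 0 0 0 0 0 0",
)

```text
clock: 13.45
position: [0.6076, 0.11, 0.2215]
ee_rot: [3.107, 0.464, -0.003]
force: [0.9, 0.6, -1.0]
width: 0.413
gripper_force: 25.0
```

Emit:
send_rows(
  motion="1 0.0008 0 -0.03 0 0 0;1 0 0 -0.03 0 0 0;1 0 0 -0.02 0 0 0;1 0 0 -0.012 0 0 0;1 0 0 0 0 0 0",
)

```text
clock: 14.08
position: [0.609, 0.1098, 0.1303]
ee_rot: [3.107, 0.462, -0.002]
force: [-0.7, 1.0, -1.1]
width: 0.414
gripper_force: 25.0
```

Emit:
send_rows(
  motion="1 0 0 -0.003 0 0 0;1 0 0 -0.002 0 0 0;1 0 0 -0.001 0 0 0;1 0 0 0 0 0 0",
)

```text
clock: 14.58
position: [0.6094, 0.1097, 0.1249]
ee_rot: [-3.108, -0.461, -0.0]
force: [-0.7, -0.4, -0.3]
width: 0.412
gripper_force: 25.0
```

Emit:
send_rows(
  motion="1 0 0 -0.001 0 0 0;1 0 0 0 0 0 0",
)

```text
clock: 14.82
position: [0.6093, 0.1097, 0.1237]
ee_rot: [3.108, 0.461, -0.0]
force: [-0.4, 1.0, -1.7]
width: 0.412
gripper_force: 25.0
```

Emit:
send_rows(
  motion="1 0 0 -0.001 0 0 0;1 0 0 0 0 0 0",
)

```text
clock: 15.08
position: [0.6092, 0.1097, 0.1227]
ee_rot: [3.108, 0.461, -0.0]
force: [0.8, 0.1, -0.9]
width: 0.413
gripper_force: 25.0
```

Emit:
send_rows(
  motion="1 0 0 -0.001 0 0 0;1 0 0 0 0 0 0",
)

```text
clock: 15.32
position: [0.6093, 0.1096, 0.1219]
ee_rot: [-3.108, -0.461, -0.0]
force: [-0.5, -0.8, 2.4]
width: 0.416
gripper_force: 25.0
```

Emit:
send_rows(
  motion="1 0 0 -0.0007 0 0 0;1 0 0 0 0 0 0",
)

```text
clock: 15.58
position: [0.6094, 0.1095, 0.1219]
ee_rot: [-3.107, -0.461, -0.001]
force: [-3.1, 0.1, 10.1]
width: 0.415
gripper_force: 25.0
```

Emit:
send_rows(
  motion="0.95 0 0 0.001 0 0 0;0.5 0 0 0 0 0 0;0.35 0 0 0 0 0 0;0.35 0 0 0 0 0 0;0.35 0 0 0 0 0 0",
)

```text
clock: 16.2
position: [0.6093, 0.1097, 0.122]
ee_rot: [3.107, 0.461, -0.0]
force: [-0.4, 0.1, 0.3]
width: 0.652
gripper_force: 0.0
```

Emit:
send_rows(
  motion="0.35 0 0 0.02 0 0 0;0.3 0 0 0.04 0 0 0;0 0 0 0.04 0 0 0;0 0 0 0 0 0 0",
)

```text
clock: 16.7
position: [0.6112, 0.1093, 0.2266]
ee_rot: [-3.107, -0.46, -0.011]
force: [-0.2, -1.0, -0.9]
width: 0.872
gripper_force: 0.0
```

Emit:
send_rows(
  motion="0 -0.0066 -0.048 0 0 0 0;0 -0.0066 -0.048 0 0 0 0;0 -0.0066 -0.048 0 0 0 0;0 -0.0066 -0.048 0 0 0 0;0 -0.0066 -0.048 0 0 0 0",
)

```text
clock: 17.32
position: [0.5757, -0.1317, 0.2223]
ee_rot: [-3.107, -0.461, 0.0]
force: [0.5, -0.9, 0.3]
width: 1.001
gripper_force: 0.0
```

Emit:
send_rows(
  motion="0 -0.0066 -0.048 0 0 0 0;0 -0.0066 -0.048 0 0 0 0;0 -0.0066 -0.048 0 0 0 0;0 0 0 0 0 0 0;0 0 0 0 0 0 0",
)

```text
clock: 17.95
position: [0.5564, -0.2739, 0.2219]
ee_rot: [-3.107, -0.461, 0.0]
force: [-0.6, -0.1, 1.0]
width: 0.999
gripper_force: 0.0
```

```bash
python3 - <<'E'
from h import *
grab("c")
E
python3 meas.py c
```

```text
top [272. 143.] 482 ht 0.106 circ [0.6086 0.1085 0.0358] rect [0.6084 0.1086] [0.0643 0.0392] 16.8
top [201. 172.] 168 ht 0.072 circ [0.5399 0.2838 0.0261] rect [0.5406 0.2832] [0.0504 0.0489] 76.6
top [324. 171.] 170 ht 0.083 circ [ 0.5387 -0.0157  0.0172] rect [ 0.5375 -0.0153] [0.0337 0.0309] 79.1
top [487. 209.] 487 ht 0.107 circ [ 0.4439 -0.3928  0.033 ] rect [ 0.4376 -0.3999] [0.0428 0.0648] 49.7
top [181. 273.] 559 ht 0.097 circ [0.2988 0.3239 0.0362] rect [0.299  0.3238] [0.0395 0.0646] 33.9
scene [398. 131.] 273 ht 0.098 circ [0.3115 0.3256 0.0347] rect [0.3062 0.3214] [0.0394 0.0642] 37.6
scene [228. 178.] 520 ht 0.104 circ [ 0.3855 -0.2434  0.0363] rect [ 0.3885 -0.2438] [0.0636 0.0669] 8.2
scene [425. 174.] 234 ht 0.073 circ [0.5429 0.2818 0.0293] rect [0.5435 0.2834] [0.0504 0.0558] 68.2
scene [380. 196.] 567 ht 0.106 circ [0.6126 0.111  0.0381] rect [0.6132 0.11  ] [0.0666 0.04  ] 18.0
scene [175. 201.] 649 ht 0.106 circ [ 0.4533 -0.3925  0.0332] rect [ 0.4547 -0.3924] [0.0634 0.0621] 13.5
scene [326. 194.] 179 ht 0.083 circ [ 0.5448 -0.013   0.0178] rect [ 0.5459 -0.0142] [0.031  0.0312] 79.9
scene [230. 219.] 408 ht 0.091 circ [ 0.5634 -0.2769  0.0268] rect [ 0.5638 -0.2757] [0.0497 0.0481] 24.1
```

Tin is seated: top at 106 mm, at its well's centre. Now the medium shaker.

Emit:
send_rows(
  motion="0 0 0 -0.04 0 0 0;0 0 0 -0.04 0 0 0;0 0 0 -0.02 0 0 0;0 0 0 -0.015 0 0 0;0.2 0 0 0 0 0 0",
)

```text
clock: 18.68
position: [0.5565, -0.274, 0.1068]
ee_rot: [-3.107, -0.462, 0.001]
force: [-0.5, 0.7, 0.6]
width: 0.938
gripper_force: 0.0
```

Emit:
send_rows(
  motion="0.35 0 0 0 0 0 0;1 0 0 0 0 0 0;1 0 0 0 0 0 0;1 0 0 0 0 0 0;1 0 0 0 0 0 0",
)

```text
clock: 19.3
position: [0.5568, -0.2746, 0.1075]
ee_rot: [3.107, 0.461, 0.001]
force: [-0.4, -0.8, 4.2]
width: 0.54
gripper_force: 25.0
```

Emit:
send_rows(
  motion="1 0 0 0 0 0 0;1 0 0 0 0 0 0;1 0 0 0 0 0 0",
)

```text
clock: 19.68
position: [0.5568, -0.2746, 0.1075]
ee_rot: [3.107, 0.461, 0.001]
force: [-0.1, -0.3, 6.0]
width: 0.539
gripper_force: 25.0
```

Emit:
send_rows(
  motion="1 0 0 0.02 0 0 0;1 0 0 0.03 0 0 0;1 0 0 0.03 0 0 0;1 0 0 0.035 0 0 0;1 0 0 0 0 0 0",
)

```text
clock: 20.3
position: [0.5573, -0.2752, 0.2254]
ee_rot: [3.105, 0.461, 0.006]
force: [0.4, 0.2, -3.1]
width: 0.542
gripper_force: 25.0
```

Emit:
send_rows(
  motion="1 0.01 0.0359 0 0 0 0;1 0.01 0.0359 0 0 0 0;1 0.01 0.0359 0 0 0 0;1 0.01 0.0359 0 0 0 0;1 0.01 0.0359 0 0 0 0",
)

```text
clock: 20.92
position: [0.606, -0.0933, 0.2214]
ee_rot: [-3.107, -0.461, 0.003]
force: [-0.4, -1.2, -1.3]
width: 0.541
gripper_force: 25.0
```

Emit:
send_rows(
  motion="1 0.01 0.0359 0 0 0 0;1 0.01 0.0359 0 0 0 0;1 0.01 0.0359 0 0 0 0;1 0 0 0 0 0 0;1 0 0 0 0 0 0",
)

```text
clock: 21.55
position: [0.6358, 0.0125, 0.2215]
ee_rot: [3.107, 0.461, -0.003]
force: [0.5, -0.9, -1.1]
width: 0.541
gripper_force: 25.0
```

Contact is expected at TCP z of about 0.1165.

Emit:
send_rows(
  motion="1 0.0008 0 -0.03 0 0 0;1 0 0 -0.03 0 0 0;1 0 0 -0.025 0 0 0;1 0 0 -0.012 0 0 0;1 0 0 0 0 0 0",
)

```text
clock: 22.18
position: [0.6368, 0.012, 0.1246]
ee_rot: [3.108, 0.459, -0.002]
force: [0.4, 1.1, -2.3]
width: 0.537
gripper_force: 25.0
```

Emit:
send_rows(
  motion="1 0 0 -0.003 0 0 0;1 0 0 -0.002 0 0 0;1 0 0 -0.001 0 0 0;1 0 0 0 0 0 0",
)

```text
clock: 22.68
position: [0.6374, 0.013, 0.1192]
ee_rot: [-3.107, -0.461, -0.0]
force: [0.0, 0.0, -2.0]
width: 0.537
gripper_force: 25.0
```

Emit:
send_rows(
  motion="1 0 0 -0.001 0 0 0;1 0 0 0 0 0 0",
)

```text
clock: 22.92
position: [0.6373, 0.0129, 0.118]
ee_rot: [3.108, 0.461, -0.0]
force: [0.5, 0.2, -1.7]
width: 0.538
gripper_force: 25.0
```

Emit:
send_rows(
  motion="1 0 0 -0.001 0 0 0;1 0 0 0 0 0 0",
)

```text
clock: 23.18
position: [0.6372, 0.0129, 0.1169]
ee_rot: [3.108, 0.461, -0.0]
force: [0.1, 0.2, -2.3]
width: 0.544
gripper_force: 25.0
```

Emit:
send_rows(
  motion="1 0 0 -0.001 0 0 0;1 0 0 0 0 0 0",
)

```text
clock: 23.42
position: [0.6374, 0.0128, 0.1165]
ee_rot: [-3.107, -0.461, -0.001]
force: [-2.0, -0.6, 4.2]
width: 0.545
gripper_force: 25.0
```

Emit:
send_rows(
  motion="1 0 0 -0.0005 0 0 0;1 0 0 0 0 0 0",
)

```text
clock: 23.68
position: [0.6375, 0.0128, 0.1164]
ee_rot: [-3.107, -0.461, -0.001]
force: [-2.6, 0.1, 8.7]
width: 0.539
gripper_force: 25.0
```

Emit:
send_rows(
  motion="0.95 0 0 0.001 0 0 0;0.4 0 0 0 0 0 0;0.25 0 0 0 0 0 0;0.25 0 0 0 0 0 0;0.25 0 0 0 0 0 0",
)

```text
clock: 24.3
position: [0.6373, 0.0129, 0.1165]
ee_rot: [3.108, 0.461, -0.0]
force: [-0.2, 0.1, -0.6]
width: 0.748
gripper_force: 0.0
```

Emit:
send_rows(
  motion="0.25 0 0 0.02 0 0 0;0.2 0 0 0.04 0 0 0;0 0 0 0.04 0 0 0;0 0 0 0.01 0 0 0;0 0 0 0 0 0 0",
)

```text
clock: 24.92
position: [0.6376, 0.0129, 0.2278]
ee_rot: [-3.107, -0.461, -0.003]
force: [-0.6, 0.2, -0.6]
width: 0.995
gripper_force: 0.0
```

Emit:
send_rows(
  motion="0 -0.0193 -0.0405 0 0 0 0;0 -0.0193 -0.0405 0 0 0 0;0 -0.0193 -0.0405 0 0 0 0;0 -0.0193 -0.0405 0 0 0 0;0 -0.0193 -0.0405 0 0 0 0",
)

```text
clock: 25.55
position: [0.5394, -0.1904, 0.2254]
ee_rot: [-3.107, -0.461, 0.003]
force: [0.9, -0.6, 0.5]
width: 1.002
gripper_force: 0.0
```

Emit:
send_rows(
  motion="0 -0.0193 -0.0405 0 0 0 0;0 -0.0193 -0.0405 0 0 0 0;0 -0.0193 -0.0405 0 0 0 0;0 -0.0193 -0.0405 0 0 0 0;0 -0.0193 -0.0405 0 0 0 0",
)

```text
clock: 26.18
position: [0.4432, -0.3927, 0.2254]
ee_rot: [-3.106, -0.461, 0.002]
force: [0.3, -0.1, 0.4]
width: 0.999
gripper_force: 0.0
```

Emit:
send_rows(
  motion="0 0 0 0 0 0 0;0 0 0 0 0 0 0",
)

```text
clock: 26.42
position: [0.4442, -0.3913, 0.2255]
ee_rot: [-3.106, -0.461, 0.002]
force: [-0.8, -0.1, -0.8]
width: 1.0
gripper_force: 0.0
```

```bash
python3 - <<'E'
from h import *
grab("d")
E
python3 meas.py d
```

```text
top [312. 131.] 407 ht 0.101 circ [0.6362 0.0119 0.0259] rect [0.6353 0.0121] [0.0484 0.0475] 89.2
top [272. 143.] 484 ht 0.106 circ [0.6084 0.1081 0.0363] rect [0.6087 0.1086] [0.0641 0.0392] 16.6
top [201. 172.] 171 ht 0.072 circ [0.5411 0.2834 0.0256] rect [0.5405 0.2835] [0.0496 0.0494] 36.9
top [324. 171.] 171 ht 0.083 circ [ 0.5384 -0.0154  0.0172] rect [ 0.5379 -0.0153] [0.033  0.0313] 72.6
top [425. 232.] 456 ht 0.106 circ [ 0.3828 -0.2443  0.0329] rect [ 0.387  -0.2499] [0.063 0.048] 30.6
top [181. 273.] 554 ht 0.097 circ [0.2992 0.3234 0.0363] rect [0.2993 0.324 ] [0.0398 0.0647] 33.9
scene [398. 131.] 272 ht 0.097 circ [0.3071 0.3252 0.0341] rect [0.3059 0.324 ] [0.0386 0.0614] 34.7
scene [228. 178.] 540 ht 0.106 circ [ 0.3856 -0.2422  0.0367] rect [ 0.3868 -0.2435] [0.0691 0.0652] 2.8
scene [425. 174.] 233 ht 0.073 circ [0.5419 0.284  0.0305] rect [0.5439 0.2833] [0.0496 0.0562] 74.6
scene [380. 196.] 571 ht 0.106 circ [0.6105 0.1109 0.0385] rect [0.6126 0.1095] [0.0691 0.0436] 17.6
scene [175. 201.] 656 ht 0.106 circ [ 0.454  -0.3939  0.033 ] rect [ 0.4544 -0.3934] [0.0622 0.0587] 63.4
scene [326. 194.] 174 ht 0.084 circ [ 0.5447 -0.0138  0.0172] rect [ 0.5471 -0.0147] [0.0319 0.0266] 69.4
scene [350. 211.] 447 ht 0.101 circ [0.6429 0.0123 0.026 ] rect [0.6431 0.014 ] [0.0486 0.0479] 54.6
```

Medium is seated. Now the large shaker.

Emit:
send_rows(
  motion="0 0.0007 -0.0007 -0.04 0 0 0;0 0 0 -0.03 0 0 0;0 0 0 -0.02 0 0 0;0 0 0 -0.01 0 0 0;0 0 0 -0.009 0 0 0",
)

```text
clock: 27.15
position: [0.4454, -0.3929, 0.1176]
ee_rot: [3.107, 0.462, 0.001]
force: [-0.4, -0.4, 0.6]
width: 0.997
gripper_force: 0.0
```

Emit:
send_rows(
  motion="0 0 0 0 0 0 0;0.15 0 0 0 0 0 0;0.25 0 0 0 0 0 0;1 0 0 0 0 0 0;1 0 0 0 0 0 0",
)

```text
clock: 27.78
position: [0.4452, -0.3932, 0.118]
ee_rot: [3.107, 0.461, 0.001]
force: [-0.4, -0.3, 2.9]
width: 0.703
gripper_force: 25.0
```

Emit:
send_rows(
  motion="1 0 0 0 0 0 0;1 0 0 0 0 0 0;1 0 0 0 0 0 0;1 0 0 0 0 0 0",
  force=35,
)

```text
clock: 28.28
position: [0.4453, -0.3932, 0.1179]
ee_rot: [3.107, 0.461, 0.001]
force: [0.8, -1.2, 5.3]
width: 0.706
gripper_force: 35.0
```

Emit:
send_rows(
  motion="1 0 0 0.02 0 0 0;1 0 0 0.03 0 0 0;1 0 0 0.035 0 0 0;1 0 0 0.035 0 0 0;1 0 0 0 0 0 0",
)

```text
clock: 28.9
position: [0.4454, -0.3936, 0.2403]
ee_rot: [3.105, 0.461, 0.005]
force: [0.1, 0.3, -4.7]
width: 0.706
gripper_force: 35.0
```

Emit:
send_rows(
  motion="1 0.0055 0.0395 0 0 0 0;1 0.0055 0.0395 0 0 0 0;1 0.0055 0.0395 0 0 0 0;1 0.0055 0.0395 0 0 0 0;1 0.0055 0.0395 0 0 0 0",
)

```text
clock: 29.52
position: [0.4716, -0.1934, 0.2365]
ee_rot: [-3.106, -0.461, 0.003]
force: [0.2, -0.7, -3.7]
width: 0.709
gripper_force: 35.0
```

Emit:
send_rows(
  motion="1 0.0055 0.0395 0 0 0 0;1 0.0055 0.0395 0 0 0 0;1 0.0055 0.0395 0 0 0 0;1 0.0055 0.0395 0 0 0 0;1 0.0055 0.0395 0 0 0 0",
)

```text
clock: 30.15
position: [0.4989, 0.0037, 0.2366]
ee_rot: [-3.107, -0.461, 0.004]
force: [1.1, -0.6, -4.6]
width: 0.709
gripper_force: 35.0
```

Emit:
send_rows(
  motion="1 0.0055 0.0395 0 0 0 0;1 0.0055 0.0395 0 0 0 0;1 0 0 0 0 0 0;1 0 0 0 0 0 0;1 0 0 0 0 0 0",
)

```text
clock: 30.78
position: [0.5105, 0.0799, 0.2372]
ee_rot: [3.108, 0.458, -0.001]
force: [-0.2, -0.2, -3.6]
width: 0.709
gripper_force: 35.0
```

Contact is expected at about 0.127.

Emit:
send_rows(
  motion="1 0.0005 0.0006 -0.03 0 0 0;1 0 0 -0.03 0 0 0;1 0 0 -0.025 0 0 0;1 0 0 -0.018 0 0 0;1 0 0 0 0 0 0",
)

```text
clock: 31.4
position: [0.5109, 0.0811, 0.1337]
ee_rot: [3.107, 0.459, -0.003]
force: [0.3, 0.7, -4.0]
width: 0.708
gripper_force: 35.0
```

Emit:
send_rows(
  motion="1 0 0 -0.002 0 0 0;1 0 0 -0.002 0 0 0;1 0 0 0 0 0 0",
)

```text
clock: 31.78
position: [0.5117, 0.0819, 0.1309]
ee_rot: [-3.107, -0.461, -0.001]
force: [-0.2, -0.8, -4.3]
width: 0.709
gripper_force: 35.0
```

Emit:
send_rows(
  motion="1 0 0 -0.001 0 0 0;1 0 0 0 0 0 0",
)

```text
clock: 32.02
position: [0.5115, 0.0818, 0.1296]
ee_rot: [-3.108, -0.461, -0.0]
force: [0.6, -0.5, -3.7]
width: 0.707
gripper_force: 35.0
```

Emit:
send_rows(
  motion="1 0 0 -0.001 0 0 0;1 0 0 -0.001 0 0 0;1 0 0 0 0 0 0",
)

```text
clock: 32.4
position: [0.5114, 0.0817, 0.1274]
ee_rot: [3.107, 0.461, -0.0]
force: [-0.1, 0.0, -4.0]
width: 0.708
gripper_force: 35.0
```

Emit:
send_rows(
  motion="1 0 0 -0.001 0 0 0;1 0 0 0 0 0 0",
)

```text
clock: 32.65
position: [0.5116, 0.0817, 0.1269]
ee_rot: [-3.107, -0.461, -0.0]
force: [-1.3, 0.3, 3.8]
width: 0.709
gripper_force: 35.0
```

Emit:
send_rows(
  motion="0.9 0 0 0.0005 0 0 0;0.3 0 0 0 0 0 0;0.1 0 0 0 0 0 0;0.1 0 0 0 0 0 0;0.1 0 0 0 0 0 0",
)

```text
clock: 33.28
position: [0.5117, 0.0818, 0.1272]
ee_rot: [3.108, 0.461, 0.001]
force: [0.2, -0.2, 0.1]
width: 0.893
gripper_force: 0.0
```

Emit:
send_rows(
  motion="0.1 0 0 0.02 0 0 0;0.1 0 0 0.04 0 0 0;0 0 0 0.04 0 0 0;0 0 0 0.03 0 0 0;0 0 0 0 0 0 0",
)

```text
clock: 33.9
position: [0.5127, 0.0819, 0.2591]
ee_rot: [-3.106, -0.461, -0.007]
force: [0.7, 0.1, -0.5]
width: 1.0
gripper_force: 0.0
```

Emit:
send_rows(
  motion="0 -0.01 -0.045 0 0 0 0;0 -0.01 -0.045 0 0 0 0;0 -0.01 -0.045 0 0 0 0;0 -0.01 -0.045 0 0 0 0;0 -0.01 -0.045 0 0 0 0",
)

```text
clock: 34.52
position: [0.4607, -0.1443, 0.2562]
ee_rot: [-3.107, -0.462, 0.001]
force: [0.2, -0.3, 0.2]
width: 1.001
gripper_force: 0.0
```

Emit:
send_rows(
  motion="0 0 -0.04 0 0 0 0;0 0 -0.03 0 0 0 0;0 0 0 0 0 0 0;0 0 0 0 0 0 0",
)

```text
clock: 35.02
position: [0.4612, -0.2125, 0.2563]
ee_rot: [-3.107, -0.461, 0.002]
force: [-0.4, 0.3, -0.3]
width: 1.001
gripper_force: 0.0
```

```bash
python3 - <<'E'
from h import *
grab("e"); p=cv2.imread("pics/e_top.png"); s=cv2.imread("pics/e_scene.png")
cv2.imwrite("pics/e_chk.png",np.hstack([cv2.resize(p[95:225,235:365],(390,390)),cv2.resize(s[150:270,290:420],(400,390))]))
E
python3 meas.py e
```

```text
top [312. 131.] 409 ht 0.101 circ [0.6365 0.012  0.0259] rect [0.6351 0.0122] [0.0486 0.0484] 89.4
top [272. 143.] 482 ht 0.106 circ [0.6087 0.1084 0.0359] rect [0.6083 0.1085] [0.0633 0.0393] 16.6
top [201. 172.] 166 ht 0.072 circ [0.5402 0.2838 0.0259] rect [0.5404 0.2835] [0.0494 0.0489] 78.3
top [324. 171.] 171 ht 0.083 circ [ 0.5384 -0.0157  0.0173] rect [ 0.5383 -0.0155] [0.0318 0.0332] 15.3
top [284. 182.] 694 ht 0.116 circ [0.5109 0.0805 0.0335] rect [0.5101 0.0802] [0.0635 0.0636] 89.3
top [181. 273.] 559 ht 0.097 circ [0.2997 0.324  0.0369] rect [0.2995 0.3239] [0.0396 0.0646] 33.5
scene [398. 131.] 273 ht 0.098 circ [0.3133 0.326  0.0351] rect [0.3064 0.3214] [0.0411 0.0663] 36.1
scene [356. 177.] 649 ht 0.116 circ [0.5191 0.0822 0.0339] rect [0.5213 0.0819] [0.0657 0.0605] 73.9
scene [228. 178.] 539 ht 0.105 circ [ 0.3846 -0.2426  0.0363] rect [ 0.3861 -0.2441] [0.0665 0.0679] 80.0
scene [425. 174.] 227 ht 0.072 circ [0.5426 0.2841 0.0292] rect [0.5438 0.2839] [0.0489 0.0556] 70.4
scene [380. 196.] 568 ht 0.107 circ [0.6138 0.1131 0.0372] rect [0.614  0.1114] [0.0643 0.0426] 19.5
scene [326. 194.] 173 ht 0.083 circ [ 0.545  -0.0138  0.0175] rect [ 0.5462 -0.0156] [0.0331 0.0286] 52.8
scene [350. 211.] 444 ht 0.101 circ [0.6442 0.0136 0.026 ] rect [0.6443 0.0127] [0.0482 0.0467] 50.1
```

View pics/e_chk.png

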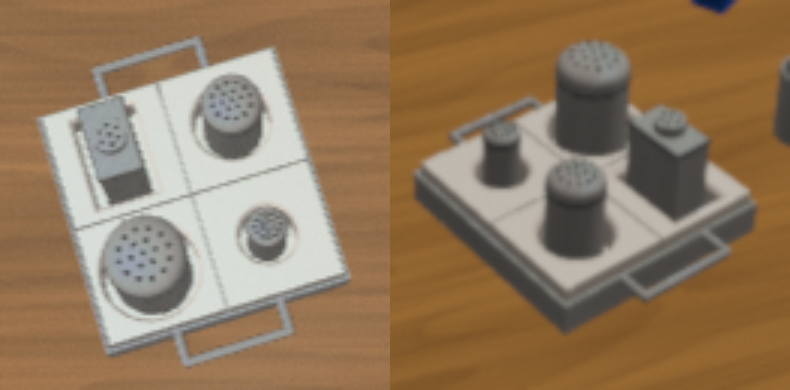

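Both crops show all four items upright and centred in their own wells: tin (110,150), medium (230,115), large (148,262) and small (266,230) in the left crop. The canister and cup haven't moved.

```bash
python3 -c "
from cell import arm
print(arm.sign_off())"
```

```text
the job is handed in; nothing more can be done
None
```

The three shakers and the spice tin stand upright, each seated in its own well. The canister and cup were left where they were, and the job is handed in at about 35 s of the 104 s; the judge's verdict was not returned.

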